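# Fetch the angle sample from behind the bottles and nest it on the balance

### The job

The copper angle piece at the back of the steel tray is to be weighed, but two bottles stand in front of it: before touching it, set both bottles upright on the green side mat. Then lay the copper piece over the yellow angle rest on the balance pan so that it nests down fully on it, ridge along ridge and centred along its length. While the piece stays there, put each bottle back, upright, in the middle of the mat that has the colour of its cap, and leave the other things on the bench alone.

Things in the scene. Friction and masses are not known exactly. Their poses are not given: they have to be found in the camera images.
- orange_bottle_center (a point): White plastic bottle with orange cap and orange band, loose, upright, at the start on the orange mat. Body 50 mm in diameter up to 82 mm, then a shoulder and a 36 mm cap; 115 mm tall in all, about 180 g. This point is on its axis half-way up, 57.5 mm above its underside; z up along the axis.
- blue_bottle_center (a point): White plastic bottle with blue cap and blue band, loose, upright, at the start on the blue mat. Body 50 mm in diameter up to 82 mm, then a shoulder and a 36 mm cap; 115 mm tall in all, about 180 g. This point is on its axis half-way up, 57.5 mm above its underside; z up along the axis.
- orange_mat: Orange mat fixed in the front half of the steel tray: the place of the bottle with the orange cap. 58 mm along x, 84 mm along y, 2 mm thick. Origin at the centre of its underside; z up. The mats lie side by side along y, centres 96 mm apart, either may be left. The tray is fixed, 170 by 220 mm (x, y), floor 4 mm and rim 14 mm above the bench, turned like the mats.
- blue_mat: Blue mat fixed in the front half of the steel tray: the place of the bottle with the blue cap. 58 mm along x, 84 mm along y, 2 mm thick. Origin at the centre of its underside; z up. The mats lie side by side along y, centres 96 mm apart, either may be left. The tray is fixed, 170 by 220 mm (x, y), floor 4 mm and rim 14 mm above the bench, turned like the mats.
- piece_center (a point): Copper angle piece, loose, 120 g, lying ridge up like a tent on the tray floor behind the bottles; their bodies are 4 to 14 mm from its front foot, the side rims over 40 mm from its ends. Legs 35 mm, 4 mm thick, at 90 degrees; 56 mm long along y (ridge), 49.5 mm wide along x, 27.6 mm high. Can be gripped by its flat ends. Point: its middle, 13.8 mm above its underside; z up; half turn is the same.
- rest_center (a point): Yellow angle rest, same section as the copper piece, ridge up, 40 mm long along y (ridge), fixed on the round steel pan (140 mm wide, top 78 mm above the bench) of a fixed white balance left or right of the tray. Point: its middle, 13.8 mm above the pan; z up. Fully nested, the copper piece's centre is 5.7 mm straight above this point and overhangs it 8 mm at each end.
- side_mat: Green flat mat fixed on the bench, the side area for the bottles: 160 mm along its x, 200 mm along its y, 3 mm thick. Origin at the centre of its underside, on the bench; z up. Empty at the start, with room for both bottles side by side.
- flask_center (a point): Bystander: conical glass flask, loose, 76 mm wide at the foot, 122 mm tall, on the bench beyond the tray. This point is on its axis 61 mm up. Leave it where it is.
- phone: Bystander: black telephone lying flat on the bench beyond the tray, 75 mm by 150 mm along its y, 9 mm thick. Origin at the centre of its underside. Leave it where it is.
- weight: Bystander: brass calibration weight, loose, 32 mm in diameter, 54 mm tall, on the bench between the tray and the robot. Origin at the centre of its underside. Leave it where it is.

How it is judged:
On the way, in this order (a step that is already met when the one before it is completed fails the run):
1. both bottles stand released and upright on the green side mat, the copper piece still where it was (x of orange_bottle_center in the frame of side_mat between -0.08 and 0.08 m and y of orange_bottle_center in the frame of side_mat between -0.1 and 0.1 m and z of orange_bottle_center in the frame of side_mat between 0.057 and 0.064 m and angle between each of orange_bottle_center, blue_bottle_center's own z axis and vertical below 0.1 rad and contact force between each of orange_bottle, blue_bottle and the fingers below 0.1 N and x of blue_bottle_center in the frame of side_mat between -0.08 and 0.08 m and y of blue_bottle_center in the frame of side_mat between -0.1 and 0.1 m and z of blue_bottle_center in the frame of side_mat between 0.057 and 0.064 m and distance of piece_center from where it was at the start of the episode below 0.025 m), for 0.2 s.
2. the copper piece is nested on the rest and released, both bottles still on the side mat (x of piece_center in the frame of rest_center between -0.004 and 0.004 m and y of piece_center in the frame of rest_center between -0.01 and 0.01 m and z of piece_center in the frame of rest_center between 0.003 and 0.0085 m and angle between the y axis of piece_center and the y axis of rest_center, either way round below 0.1 rad and angle between each of piece_center, orange_bottle_center, blue_bottle_center's own z axis and vertical below 0.1 rad and x of orange_bottle_center in the frame of side_mat between -0.08 and 0.08 m and y of orange_bottle_center in the frame of side_mat between -0.1 and 0.1 m and z of orange_bottle_center in the frame of side_mat between 0.057 and 0.064 m and contact force between each of orange_bottle, blue_bottle, piece and the fingers below 0.1 N and x of blue_bottle_center in the frame of side_mat between -0.08 and 0.08 m and y of blue_bottle_center in the frame of side_mat between -0.1 and 0.1 m and z of blue_bottle_center in the frame of side_mat between 0.057 and 0.064 m and linear speed of piece below 0.02 m/s), for 0.2 s.
At the end, for the whole second after the job is handed in: Copper piece nested on the rest (within 4 mm across, 10 mm along, centre 3 to 8.5 mm above the rest's, ridges within 0.1 rad, level within 0.1 rad); each bottle upright within 0.1 rad, within 15 mm of the middle of the mat of its colour; all released and at rest (x of piece_center in the frame of rest_center between -0.004 and 0.004 m and y of piece_center in the frame of rest_center between -0.01 and 0.01 m and z of piece_center in the frame of rest_center between 0.003 and 0.0085 m and angle between the y axis of piece_center and the y axis of rest_center, either way round below 0.1 rad and angle between each of piece_center, orange_bottle_center, blue_bottle_center's own z axis and vertical below 0.1 rad and linear speed of each of piece, orange_bottle, blue_bottle below 0.02 m/s and horizontal distance between orange_bottle_center and orange_mat below 0.015 m and z of orange_bottle_center in the frame of orange_mat between 0.056 and 0.063 m and horizontal distance between blue_bottle_center and blue_mat below 0.015 m and z of blue_bottle_center in the frame of blue_mat between 0.056 and 0.063 m); the robot touches nothing.
It fails at once if the flask is moved more than 20 mm (distance of flask_center from where it was at the start of the episode above 0.02 m).
It fails at once if the phone is moved more than 20 mm (distance of phone from where it was at the start of the episode above 0.02 m).
It fails at once if the weight is moved more than 20 mm (distance of weight from where it was at the start of the episode above 0.02 m).
It fails at once if the orange bottle is tipped over (angle between orange_bottle_center's own z axis and vertical above 0.6 rad).
It fails at once if the blue bottle is tipped over (angle between blue_bottle_center's own z axis and vertical above 0.6 rad).
It also fails if it takes over 126 s, if anything falls off the work surface, if the arm or the gripper's body presses on something with over 40 N, if the wrist force passes 120 N, or if a joint passes its speed limit or range.

### The arm

A 6-joint arm with a two-finger parallel gripper is mounted at the origin on the work surface. World frame = base frame: x ahead of the robot, y to its left, z up, the work surface at z = 0. Lengths are in m, angles in rad, forces in N, time in s.
With the tool pointing down it reaches from about 0.4 to 0.825 m from the base axis. Payload 7 kg.
Tool frame: the origin (TCP) lies midway between the tips of the shut fingers; the grasp point (between the pads) lies 19 mm behind it; z points along the fingers, y is the line along which they close (so a half turn about z gives the same grasp; the last joint's range is limited). The gripper opens to 88 mm and grips with 3 to 60 N. Pads are 19 mm wide; open, the fingers measure 130 mm over their backs; the gripper's body (78 mm by 193 mm) begins 47 mm behind the grasp point.
Start: joints at [1.424, 0.359, 0.012, 0, -1.224, -0.288], TCP at [0.284, 0.612, 0.227] pointing down, gripper open.
Joint ranges: [-3.07, 3.07], [-1.43, 2.12], [-1.02, 1.25], [-3.03, 1.67], [-3.05, -0], [-3.03, 3.03]. Speed limits (rad/s): [2.39, 2.39, 3.01, 3.14, 3.14, 3.14].

### API

Orientations are given as [roll, pitch, yaw] about the fixed x, y, z axes, in that order (R = Rz(yaw) Ry(pitch) Rx(roll)).
In Python, from station import arm gives the robot as it stands.
- The arm moves only by the tool servo_tool, never from a script. Its argument "deltas" is a list of rows, each a list of 7 numbers: the closure, from -1 (fully open) to 1 (shut), then the shift along the tool's x, y, z in mm, then the turn, a rotation vector about the tool's x, y, z in degrees. In form: [[gripper, x, y, z, ax, ay, az], ...]. A call has 1 to 20 rows; each row shifts and turns the commanded pose from where the row before left it, along the tool's axes as they then stand; what a row does not reach is not made up. A row lasts 1/12 s, in which the tool goes at most 41.7 mm and 7.16 degrees, less where a joint would pass 70% of its speed; a pose out of reach is approached as far as the arm can. A call is refused whole if a number of a shift passes 41.7 or a number of a turn 7.16, either way. A call with a gripper value outside its range is refused whole. The fingers move at their own pace and stop on an object; "squeeze" is the grip in N (left out, the last holds). Time passes only in rows, so rows that do not move let the fingers close. It gives the time, the measured TCP pose, the force, the opening and the grip force at its end, in the units of the state.
- arm.get_state(): the state, without advancing time (a new reading comes with each control period).
- arm.grab_frame(name): name is "side" or "top"; returns a dict with "color" (480x640x3 uint8, red, green, blue), "K" (3x3 intrinsics, pixels), "position" and "orientation" of the camera in the world. Camera axes: x right, y down, z forward; pixel columns grow to the right and rows downward; lengths in m; the calibration is good to about 2 mm. A picture is of the moment at which its call begins. There is no depth.
- arm.job_done(): hands the job in; it is judged then, once.
Trained networks look in a picture, given as the dict that the camera call returned (one of the last four; its "shot" number tells which), for a name from the list of things; names that differ only in an ending like _2 or _b are one class to them, and where a whole thing is asked for, a point or a joint stands for the part that bears it (a point fixed in the world has none). Each returns a list of dicts, best first, with "conf" (0 to 1); they miss things now and then, are a little off and sometimes report something else, mostly with a low value. They report only what shows in the picture. A call takes as long as a camera call.
- arm.recognise(query, picture): "at" ([x, y, z] in m, in the coordinates of the camera as it stood for that picture, good to about 4 mm: the middle of the surface that is visible of it).
The state is a dict: "t": time; "q": joint angles; "qd": joint speeds; "joint_efforts": joint torques, N m; "eef_pos": TCP position; "ee_rot": TCP orientation; "force": force on the tool from outside, world axes, zero at the start; "moment": the same for the moment, N m; "width": finger opening in m; "gripper_force": force on a finger pad.
Only numpy, scipy, OpenCV 4.12 (cv2) and the standard library are available. Lean on these libraries where they do the work, as an engineer would, in place of code of your own. Each camera call takes 0.05 s, during which the arm holds its last target. There are 200 camera calls.

## Working session

There is one attempt and no reset: what is moved stays moved. The work goes in short steps, Python scripts to look and compute and a tool call to move; the robot and the scene stay as the last step left them, time stands still between calls to the robot, and variables do not carry over. Pictures are saved under pics/ and viewed, at most 14 in all, crops included, and the job is handed in when it is done.

Besides the shell and the picture viewer there is one more tool, called after "Call:" as name(argument=value, ...) on one line, values as JSON. servo_tool: Moves the arm, as the interface text tells. Its arguments: {"type":"object","properties":{"deltas":{"type":"array","items":{"type":"array","items":{"type":"number"}}},"squeeze":{"type":"number"}},"required":["deltas"]}

```bash
mkdir -p pics; cat > h.py <<'E'
import numpy as np,cv2
from scipy.spatial.transform import Rotation as R
from station import arm
def rot(o):
    o=np.array(o,float)
    if o.shape==(3,3): return o
    return (R.from_euler('xyz',o) if o.size==3 else R.from_quat(o)).as_matrix()
def w(f,p): return rot(f['orientation'])@np.array(p)+np.array(f['position'])
def plane(f,uv,z):
    "world point at height z seen at pixel uv"
    d=rot(f['orientation'])@np.linalg.inv(f['K'])@np.array([uv[0],uv[1],1.]); c=np.array(f['position'])
    return c+d*(z-c[2])/d[2]
def px(f,p):
    q=np.array(f['K'])@(rot(f['orientation']).T@(np.array(p)-np.array(f['position']))); return q[:2]/q[2]
def save(f,n): cv2.imwrite('pics/'+n,f['color'][:,:,::-1])
E
python3 - <<'E'
from h import *
for c in ('top','side'):
    f=arm.grab_frame(c); save(f,c+'0.png'); print(c,f['position'],f['orientation'],np.array(f['K']).round(1).tolist())
    for n in ['orange_bottle_center','blue_bottle_center','orange_mat','blue_mat','piece_center','rest_center','side_mat','flask_center','phone','weight']:
        print(n,[(w(f,r['at']).round(3).tolist(),px(f,w(f,r['at'])).round().tolist(),round(r['conf'],2)) for r in arm.recognise(n,f)[:2]])
print(arm.get_state())
E
```

```text
top [ 0.45946775 -0.00320931  0.99968925] [-3.00919588 -0.00658292 -1.59362795] [[456.9, 0.0, 320.6], [0.0, 456.9, 245.7], [0.0, 0.0, 1.0]]
orange_bottle_center [([0.538, 0.065, 0.108], [282.0, 267.0], 0.95)]
blue_bottle_center [([0.548, -0.033, 0.106], [332.0, 261.0], 0.67)]
orange_mat [([0.537, 0.044, 0.004], [295.0, 271.0], 0.72)]
blue_mat [([0.549, -0.011, 0.008], [320.0, 265.0], 0.76)]
piece_center [([0.608, -0.002, 0.02], [315.0, 237.0], 0.63)]
rest_center [([0.481, 0.306, 0.092], [161.0, 299.0], 0.6)]
side_mat [([0.375, -0.002, 0.036], [318.0, 348.0], 0.21)]
flask_center [([0.738, 0.104, 0.052], [265.0, 176.0], 0.79)]
phone [([0.759, -0.117, 0.008], [365.0, 170.0], 0.63)]
weight [([0.375, 0.003, 0.038], [316.0, 348.0], 0.59)]
side [ 0.02522284 -0.62447225  0.76341523] [-2.23548477 -0.0202057  -0.71608138] [[598.0, 0.0, 324.9], [0.0, 598.0, 234.1], [0.0, 0.0, 1.0]]
orange_bottle_center [([0.53, 0.061, 0.076], [279.0, 243.0], 0.83)]
blue_bottle_center [([0.539, -0.048, 0.08], [322.0, 270.0], 0.67)]
orange_mat [([0.535, 0.042, 0.002], [289.0, 277.0], 0.67)]
blue_mat [([0.538, -0.
[... 349 characters left out ...]
.008], [433.0, 272.0], 0.81)]
weight []
{'t': 1.1, 'q': array([ 1.42409381e+00,  3.58607341e-01,  1.19049059e-02, -5.07047295e-06,
       -1.22405232e+00, -2.88120720e-01]), 'qd': array([ 0.00103691, -0.00073294, -0.00125349, -0.00080324, -0.00038769,
       -0.00021253]), 'joint_efforts': array([-1.43097641e-03, -5.82404995e+01,  2.93307459e+01,  7.00225309e+00,
        1.25869302e-02, -1.93328805e-05]), 'eef_pos': array([0.2843399 , 0.61218617, 0.22655772]), 'ee_rot': array([-3.14155415e+00,  1.63841352e-05, -4.34824955e-01]), 'force': array([ 0.03280865, -0.59830397, -0.28779405]), 'moment': array([-0.02357141, -0.01436857, -0.00065296]), 'gripper_force': 0.0, 'width': 0.0874974312644051}
```

View pics/top0.png

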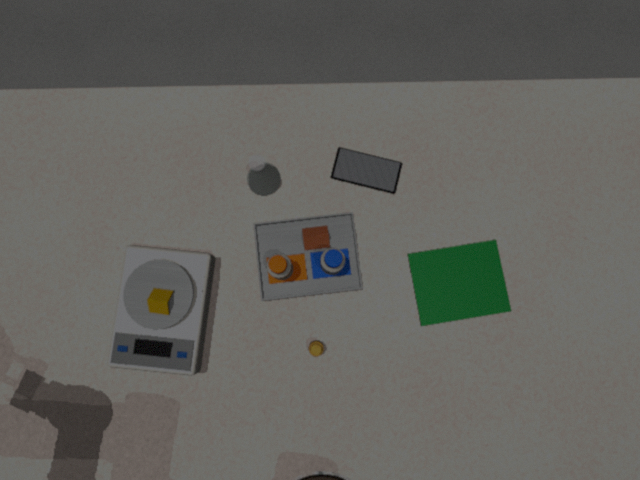

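View pics/side0.png

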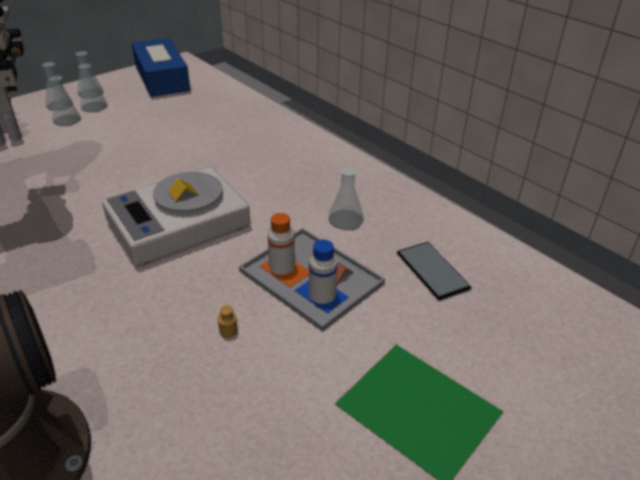

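The top view shows the orange cap at (278,265), blue cap at (333,260), copper piece at (316,237), rest at (160,301) and green mat at about (459,283). The side view agrees. Next I'll measure outlines for position and yaw.

```bash
cat > m.py <<'E'
from h import *
from h import cv2
def blobs(f,box,hue,smin=90,vmin=40):
    h=cv2.cvtColor(f['color'],cv2.COLOR_RGB2HSV); m=cv2.inRange(h,(hue[0],smin,vmin),(hue[1],255,255))
    k=np.zeros_like(m); k[box[1]:box[3],box[0]:box[2]]=255; m&=k
    c=cv2.findContours(m,cv2.RETR_EXTERNAL,cv2.CHAIN_APPROX_NONE)[0]
    return m,max(c,key=cv2.contourArea)
def rect(f,c,z):
    "min-area rectangle in the world plane z: centre, size, yaw of its y side (mod 90, deg)"
    p=np.array([plane(f,q[0],z)[:2] for q in c],np.float32)
    (cx,cy),s,a=cv2.minAreaRect(p*1000)
    return round(cx,1),round(cy,1),np.round(s,1).tolist(),round((a+45)%90-45,1)
E
python3 - <<'E'
from m import *
f=arm.grab_frame('top')
m,c=blobs(f,(395,220,530,340),(45,80)); print('green',rect(f,c,.003))
h=cv2.cvtColor(f['color'],cv2.COLOR_RGB2HSV)
for u,v in [(316,237),(278,265),(295,272),(333,260),(345,270),(153,302),(163,298)]: print((u,v),h[v,u])
m,c=blobs(f,(300,222,335,252),(0,14)); print('piece',rect(f,c,.015),cv2.boundingRect(c))
m,c=blobs(f,(140,280,185,320),(15,35)); print('rest',rect(f,c,.09),cv2.boundingRect(c))
m,c=blobs(f,(262,245,312,290),(4,20)); print('omat',rect(f,c,.006))
m,c=blobs(f,(308,240,358,285),(100,125)); print('bmat',rect(f,c,.006))
big=[cv2.resize(f['color'][y:y+100,x:x+133],None,fx=6,fy=6,interpolation=cv2.INTER_CUBIC)[:,:400] for x,y in((265,212),(130,255))]
cv2.imwrite('pics/crop1.png',np.clip(np.hstack(big)[:,:,::-1].astype(float)*1.6,0,255).astype(np.uint8))
E
```

```text
green (505.7, -312.0, [157.6, 197.8], 8.0)
(316, 237) [ 10 166  86]
(278, 265) [ 16 232 110]
(295, 272) [ 14 249  83]
(333, 260) [108 211 109]
(345, 270) [109 205  72]
(153, 302) [ 24 227 101]
(163, 298) [ 23 247  92]
piece (608.6, -2.3, [47.7, 55.9], 5.2) (302, 226, 28, 24)
rest (478.3, 309.3, [47.7, 48.9], -9.7) (147, 288, 27, 27)
omat (543.5, 62.9, [57.8, 84.0], 5.9)
bmat (553.6, -32.5, [59.5, 84.2], 5.8)
```

View pics/crop1.png

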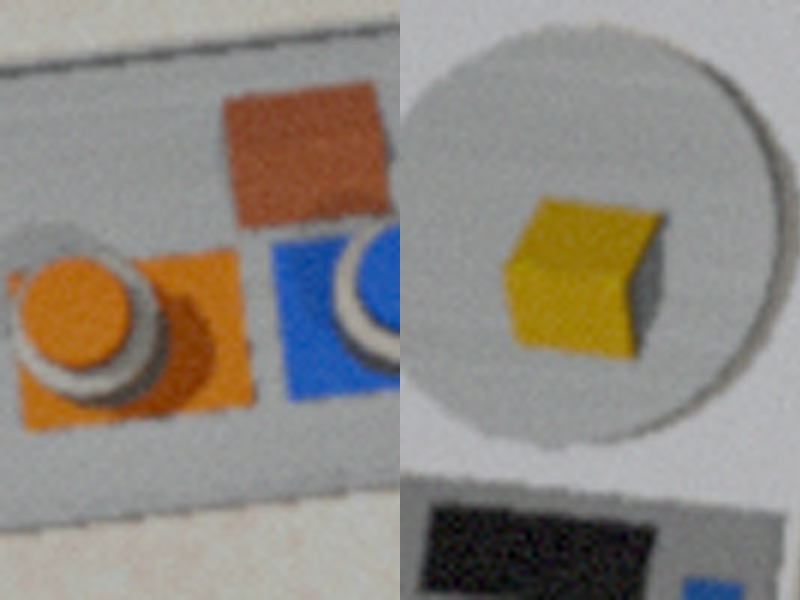

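The crop shows the rest's ridge running from (505,262) to (628,278) in crop pixels, with feet corners at (542,198), (665,213), (517,346) and (635,357). I'll solve these and the caps.

```bash
python3 - <<'E'
from m import *
f=arm.grab_frame('top')
P=lambda x,y,z: plane(f,(130+(x-400+.5)/6-.5,255+(y+.5)/6-.5),z)[:2]*1000
ft=np.array([P(542,198,.078),P(665,213,.078),P(517,346,.078),P(635,357,.078)]); rd=np.array([P(505,262,.1056),P(628,278,.1056)])
print('feet',ft.round(),ft.mean(0).round(1),'ridge',rd.round(),rd.mean(0).round(1))
for a,b in((ft[0],ft[1]),(ft[2],ft[3]),(rd[0],rd[1])): d=a-b; print(np.hypot(*d).round(1),np.degrees(np.arctan2(-d[0],d[1])).round(1))
for n,box,hue in(('o',(265,250,292,282),(4,22)),('b',(318,246,350,275),(100,125))):
    h=cv2.cvtColor(f['color'],cv2.COLOR_RGB2HSV); 
    for v in (90,95,100):
        m,c=blobs(f,box,hue,120,v); (x,y),r=cv2.minEnclosingCircle(c); print(n,v,round(x,1),round(y,1),round(r,1),(plane(f,(x,y),.121)[:2]*1000).round(1))
E
```

```text
feet [[505. 325.]
 [499. 284.]
 [456. 332.]
 [451. 293.]] [477.7 308.9] ridge [[483. 327.]
 [477. 287.]] [480.  307.1]
41.5 -8.2
39.4 -6.6
40.2 -8.6
o 90 277.1 263.7 8.9 [543.2  73. ]
o 95 277.1 263.7 8.9 [543.2  73. ]
o 100 276.7 263.4 8.7 [543.8  73.8]
b 90 333.0 257.7 8.7 [552.5 -35.1]
b 95 333.1 257.6 8.6 [552.6 -35.3]
b 100 333.0 257.5 8.4 [552.8 -35.2]
```

Call:
servo_tool(deltas=[[-1, 0, 0, 0, 0, 0, 6.57], [-1, 0, 0, 0, 0, 0, 6.57], [-1, 0, 0, 0, 0, 0, 6.57], [-1, 0, 0, 0, 0, 0, 6.57], [-1, 0, 0, 0, 0, 0, 6.57], [-1, 0, 0, 0, 0, 0, 6.57], [-1, 0, 0, 0, 0, 0, 6.57], [-1, 0, 0, 0, 0, 0, 6.57], [-1, 0, 0, 0, 0, 0, 6.54]], squeeze=20)

```text
t: 1.95
eef_pos: [0.2844, 0.6122, 0.2266]
ee_rot: [-3.142, -0.0, -1.472]
force: [0.2, -0.4, -0.3]
width: 0.0871
gripper_force: 0.0
```

Call:
servo_tool(deltas=[[-1, 20, -6, 0, 0, 0, 0], [-1, 34, -10, 0, 0, 0, 0], [-1, 34, -10, 0, 0, 0, 0], [-1, 34, -10, 0, 0, 0, 0], [-1, 34, -10, 0, 0, 0, 0], [-1, 34, -10, 0, 0, 0, 0], [-1, 34, -10, 0, 0, 0, 0], [-1, 34, -10, 0, 0, 0, 0], [-1, 34, -10, 0, 0, 0, 0], [-1, 34, -10, 0, 0, 0, 0], [-1, 34, -10, 0, 0, 0, 0], [-1, 34, -10, 0, 0, 0, 0], [-1, 34, -10, 0, 0, 0, 0], [-1, 34, -10, 0, 0, 0, 0], [-1, 34, -10, 0, 0, 0, 0], [-1, 34, -10, 0, 0, 0, 0], [-1, 34, -10, 0, 0, 0, 0], [-1, 34, -10, 0, 0, 0, 0], [-1, 34, -10, 0, 0, 0, 0], [-1, 34, -10, 0, 0, 0, 0]])

```text
t: 3.62
eef_pos: [0.5492, -0.0315, 0.2269]
ee_rot: [-3.141, 0.0, -1.466]
force: [-0.1, 0.4, 0.6]
width: 0.0877
gripper_force: 0.0
```

```bash
cat >> h.py <<'E'
def go(x,y,z,yaw):
    "mm, deg: tool-axis shift to a target (at present orientation) and turn about tool z"
    s=arm.get_state(); Rm=R.from_euler('xyz',s['ee_rot']).as_matrix()
    d=np.array([x,y,z])-s['eef_pos']*1000
    print('t',round(s['t'],2),'pos',(s['eef_pos']*1000).round(1),'rpy',np.degrees(s['ee_rot']).round(2),'width',round(s['width']*1000,1),'F',s['force'].round(1),'grip',round(s['gripper_force'],1))
    print('shift',(Rm.T@d).round(1),'turn z',round(-((yaw-np.degrees(s['ee_rot'][2])+90)%180-90),2))
E
python3 - <<'E'
from h import *
go(552.5,-35,150,-84)
for c in('top','side'):
    f=arm.grab_frame(c); save(f,c+'2.png')
    for n in ['blue_bottle_center','orange_bottle_center']: print(n,[(w(f,r['at']).round(3).tolist(),round(r['conf'],2)) for r in arm.recognise(n,f)[:1]])
E
```

```text
t 3.62 pos [549.2 -31.5 226.9] rpy [-1.7996e+02  1.0000e-02 -8.4010e+01] width 87.7 F [-0.1  0.4  0.6] grip 0.0
shift [ 3.8 -2.9 76.9] turn z -0.01
blue_bottle_center [([0.527, -0.032, 0.06], 0.47)]
orange_bottle_center [([0.528, -0.034, 0.005], 0.42)]
blue_bottle_center [([0.538, -0.049, 0.078], 0.72)]
orange_bottle_center [([0.532, 0.061, 0.075], 0.93)]
```

View pics/side2.png

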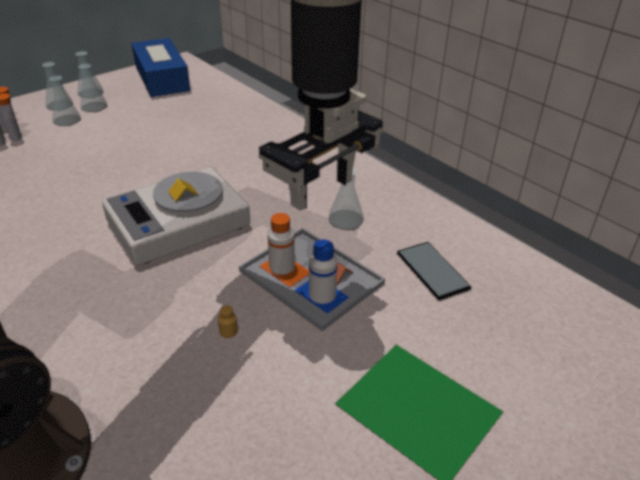

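The side view shows the gripper above the tray, with both bottles standing at (281,245) and (322,272). The positions agree with the top view, so I'll descend, grip blue and lift.

Call:
servo_tool(deltas=[[-1, 4, -3, 15, 0, 0, 0], [-1, 0, 0, 22, 0, 0, 0], [-1, 0, 0, 22, 0, 0, 0], [-1, 0, 0, 22, 0, 0, 0], [-1, 0, 0, 22, 0, 0, 0], [-1, 0, 0, 20, 0, 0, 0], [-1, 0, 0, 16, 0, 0, 0], [-1, 0, 0, 14, 0, 0, 0], [-1, 0, 0, 14, 0, 0, 0], [-1, 0, 0, 0, 0, 0, 0], [-1, 0, 0, 0, 0, 0, 0]])

```text
t: 4.83
eef_pos: [0.5517, -0.0325, 0.0595]
ee_rot: [3.14, -0.0, -1.464]
force: [-0.3, -0.7, 0.7]
width: 0.0878
gripper_force: 0.0
```

Call:
servo_tool(deltas=[[1, 0, 0, 0, 0, 0, 0], [1, 0, 0, 0, 0, 0, 0], [1, 0, 0, 0, 0, 0, 0], [1, 0, 0, 0, 0, 0, 0], [1, 0, 0, 0, 0, 0, 0], [1, 0, 0, 0, 0, 0, 0], [1, 0, 0, 0, 0, 0, 0], [1, 0, 0, 0, 0, 0, 0]])

```text
t: 5.5
eef_pos: [0.5523, -0.0335, 0.0598]
ee_rot: [-3.141, -0.0, -1.466]
force: [-0.6, 0.4, 1.9]
width: 0.0496
gripper_force: 20.0
```

Call:
servo_tool(deltas=[[1, 0, 0, -5, 0, 0, 0], [1, 0, 0, -10, 0, 0, 0], [1, 0, 0, -20, 0, 0, 0], [1, 0, 0, -20, 0, 0, 0], [1, 0, 0, -20, 0, 0, 0], [1, 0, 0, -10, 0, 0, 0], [1, 0, 0, -5, 0, 0, 0], [1, 0, 0, 0, 0, 0, 0]])

```text
t: 6.17
eef_pos: [0.5526, -0.0333, 0.1507]
ee_rot: [-3.14, 0.0, -1.466]
force: [-0.1, 0.8, -2.5]
width: 0.0495
gripper_force: 20.0
```

```bash
python3 - <<'E'
from h import *
go(513,-362,57,-82)
f=arm.grab_frame('side'); save(f,'side3.png')
print([(w(f,r['at']).round(3).tolist(),round(r['conf'],2)) for r in arm.recognise('blue_bottle_center',f)[:1]])
E
```

```text
t 6.17 pos [552.6 -33.3 150.7] rpy [-1.7989e+02  2.0000e-02 -8.4010e+01] width 49.5 F [-0.1  0.8 -2.5] grip 20.0
shift [322.8  73.8  93.4] turn z -2.01
[([0.539, -0.052, 0.148], 0.61)]
```

View pics/side3.png

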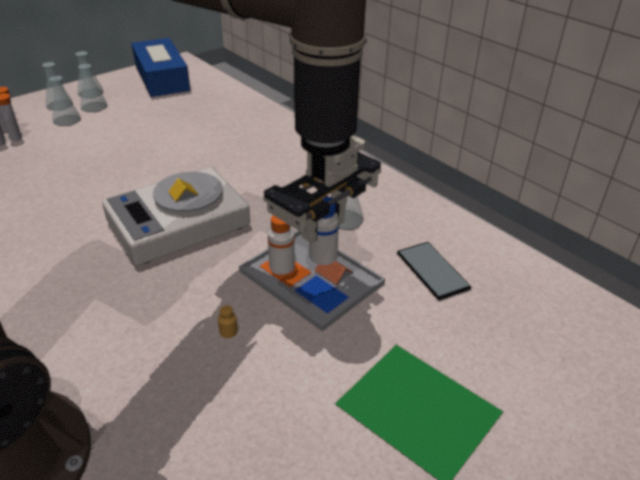

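Blue is held upright above its mat, and orange and the piece haven't moved. I'll carry blue to the green mat.

Call:
servo_tool(deltas=[[1, 10, 2, 0, 0, 0, 0], [1, 20, 5, 0, 0, 0, 0], [1, 25, 6, 0, 0, 0, 0], [1, 25, 6, 0, 0, 0, 0], [1, 25, 6, 0, 0, 0, 0], [1, 25, 6, 0, 0, 0, 0], [1, 25, 6, 0, 0, 0, 0], [1, 25, 6, 0, 0, 0, 0], [1, 25, 6, 0, 0, 0, 0], [1, 25, 6, 0, 0, 0, 0], [1, 25, 6, 0, 0, 0, 0], [1, 25, 5, 0, 0, 0, 0], [1, 20, 4, 0, 0, 0, 0], [1, 15, 3, 0, 0, 0, 0], [1, 8, 1, 0, 0, 0, 0], [1, 0, 0, 0, 0, 0, 0]])

```text
t: 7.6
eef_pos: [0.5112, -0.3639, 0.148]
ee_rot: [3.139, 0.001, -1.468]
force: [0.4, -0.1, -0.7]
width: 0.0498
gripper_force: 20.0
```

Call:
servo_tool(deltas=[[1, 0, 0, 12, 0, 0, 0], [1, 0, 0, 20, 0, 0, 0], [1, 0, 0, 20, 0, 0, 0], [1, 0, 0, 15, 0, 0, 0], [1, 0, 0, 12, 0, 0, 0], [1, 0, 0, 6, 0, 0, 0], [1, 0, 0, 3, 0, 0, 0], [1, 0, 0, 2, 0, 0, 0], [1, 0, 0, 0, 0, 0, 0], [1, 0, 0, 0, 0, 0, 0]])

```text
t: 8.43
eef_pos: [0.5128, -0.3625, 0.0603]
ee_rot: [-3.141, -0.001, -1.466]
force: [-0.2, 1.0, -1.7]
width: 0.0494
gripper_force: 20.0
```

```bash
python3 - <<'E'
from h import *
go(513,-362,57,-84)
E
```

```text
t 8.43 pos [ 512.8 -362.5   60.3] rpy [-1.7994e+02 -4.0000e-02 -8.4000e+01] width 49.4 F [-0.2  1.  -1.7] grip 20.0
shift [-0.5 -0.3  3.3] turn z -0.0
```

Lower the last 3 mm, release and rise.

Call:
servo_tool(deltas=[[1, 0, 0, 1.5, 0, 0, 0], [1, 0, 0, 1.5, 0, 0, 0], [1, 0, 0, 0, 0, 0, 0], [1, 0, 0, 0, 0, 0, 0], [-1, 0, 0, 0, 0, 0, 0], [-1, 0, 0, 0, 0, 0, 0], [-1, 0, 0, 0, 0, 0, 0], [-1, 0, 0, 0, 0, 0, 0], [-1, 0, 0, 0, 0, 0, 0], [-1, 0, 0, 0, 0, 0, 0], [-1, 0, 0, 0, 0, 0, 0], [-1, 0, 0, -15, 0, 0, 0], [-1, 0, 0, -25, 0, 0, 0], [-1, 0, 0, -30, 0, 0, 0], [-1, 0, 0, -30, 0, 0, 0], [-1, 0, 0, -25, 0, 0, 0], [-1, 0, 0, -15, 0, 0, 0], [-1, 0, 0, 0, 0, 0, 0]])

```text
t: 9.93
eef_pos: [0.514, -0.3633, 0.2011]
ee_rot: [-3.136, -0.004, -1.466]
force: [0.6, -0.0, -0.1]
width: 0.0879
gripper_force: 0.0
```

```bash
python3 - <<'E'
from m import *
go(543.3,72.5,60,-84)
f=arm.grab_frame('side')
for n in('blue_bottle_center','orange_bottle_center','piece_center'): print([(w(f,r['at']).round(3).tolist(),round(r['conf'],2)) for r in arm.recognise(n,f)[:1]])
f=arm.grab_frame('top')
for n in('blue_bottle_center','orange_bottle_center','piece_center'): print([(w(f,r['at']).round(3).tolist(),round(r['conf'],2)) for r in arm.recognise(n,f)[:1]])
m,c=blobs(f,(265,250,292,282),(4,22),120,90); (x,y),r=cv2.minEnclosingCircle(c); print(round(x,1),round(y,1),round(r,1),(plane(f,(x,y),.121)[:2]*1000).round(1))
E
```

```text
t 9.93 pos [ 514.  -363.3  201.1] rpy [-179.67   -0.21  -83.98] width 87.9 F [ 0.6 -0.  -0.1] grip 0.0
shift [-430.9  -74.   140. ] turn z 0.02
[([0.497, -0.373, 0.081], 0.89)]
[([0.53, 0.06, 0.075], 0.85)]
[([0.599, -0.007, 0.019], 0.56)]
[([0.541, 0.067, 0.105], 0.41)]
[([0.539, 0.065, 0.109], 0.79)]
[([0.611, -0.001, 0.021], 0.95)]
277.2 263.9 9.2 [542.8  72.8]
```

Call:
servo_tool(deltas=[[-1, -20, -3, 0, 0, 0, 0], [-1, -34, -6, 0, 0, 0, 0], [-1, -34, -6, 0, 0, 0, 0], [-1, -34, -6, 0, 0, 0, 0], [-1, -34, -6, 0, 0, 0, 0], [-1, -34, -6, 0, 0, 0, 0], [-1, -34, -6, 0, 0, 0, 0], [-1, -34, -6, 0, 0, 0, 0], [-1, -34, -6, 0, 0, 0, 0], [-1, -34, -6, 0, 0, 0, 0], [-1, -34, -6, 0, 0, 0, 0], [-1, -34, -5, 0, 0, 0, 0], [-1, -25, -4, 0, 0, 0, 0], [-1, -12, -2, 0, 0, 0, 0], [-1, 0, 0, 0, 0, 0, 0]])

```text
t: 11.58
eef_pos: [0.541, 0.0761, 0.1961]
ee_rot: [3.141, -0.0, -1.464]
force: [-0.3, -0.4, 0.5]
width: 0.0876
gripper_force: 0.0
```

```bash
python3 -c "
from h import *
go(543,73,60,-84)"
```

```text
t 11.58 pos [541.   76.1 196.1] rpy [ 1.7997e+02 -1.0000e-02 -8.3860e+01] width 87.6 F [-0.3 -0.4  0.5] grip 0.0
shift [  3.3  -1.7 136.1] turn z 0.14
```

Call:
servo_tool(deltas=[[-1, 2, -1, 15, 0, 0, 0], [-1, 0, 0, 22, 0, 0, 0], [-1, 0, 0, 22, 0, 0, 0], [-1, 0, 0, 22, 0, 0, 0], [-1, 0, 0, 20, 0, 0, 0], [-1, 0, 0, 16, 0, 0, 0], [-1, 0, 0, 12, 0, 0, 0], [-1, 0, 0, 7, 0, 0, 0], [-1, 0, 0, 0, 0, 0, 0], [1, 0, 0, 0, 0, 0, 0], [1, 0, 0, 0, 0, 0, 0], [1, 0, 0, 0, 0, 0, 0], [1, 0, 0, 0, 0, 0, 0], [1, 0, 0, 0, 0, 0, 0], [1, 0, 0, 0, 0, 0, 0], [1, 0, 0, 0, 0, 0, 0], [1, 0, 0, 0, 0, 0, 0]])

```text
t: 13.0
eef_pos: [0.5424, 0.0723, 0.0609]
ee_rot: [-3.141, 0.0, -1.466]
force: [0.4, 0.9, 2.1]
width: 0.0495
gripper_force: 20.0
```

Call:
servo_tool(deltas=[[1, 0, 0, -5, 0, 0, 0], [1, 0, 0, -10, 0, 0, 0], [1, 0, 0, -20, 0, 0, 0], [1, 0, 0, -20, 0, 0, 0], [1, 0, 0, -20, 0, 0, 0], [1, 0, 0, -10, 0, 0, 0], [1, 0, 0, -5, 0, 0, 0], [1, 0, 0, 0, 0, 0, 0]])

```text
t: 13.67
eef_pos: [0.5425, 0.0723, 0.1517]
ee_rot: [-3.14, 0.001, -1.466]
force: [0.2, -0.0, -1.2]
width: 0.0496
gripper_force: 20.0
```

```bash
python3 -c "
from h import *
go(499,-262,57,-84)"
```

```text
t 13.67 pos [542.5  72.3 151.7] rpy [-1.7989e+02  4.0000e-02 -8.4010e+01] width 49.6 F [ 0.2 -0.  -1.2] grip 20.0
shift [328.   78.3  94.3] turn z -0.01
```

Call:
servo_tool(deltas=[[1, 10, 2, 0, 0, 0, 0], [1, 20, 5, 0, 0, 0, 0], [1, 25, 6, 0, 0, 0, 0], [1, 25, 6, 0, 0, 0, 0], [1, 25, 6, 0, 0, 0, 0], [1, 25, 6, 0, 0, 0, 0], [1, 25, 6, 0, 0, 0, 0], [1, 25, 6, 0, 0, 0, 0], [1, 25, 6, 0, 0, 0, 0], [1, 25, 6, 0, 0, 0, 0], [1, 25, 6, 0, 0, 0, 0], [1, 25, 6, 0, 0, 0, 0], [1, 20, 5, 0, 0, 0, 0], [1, 18, 4, 0, 0, 0, 0], [1, 10, 2, 0, 0, 0, 0], [1, 0, 0, 0, 0, 0, 0]])

```text
t: 15.0
eef_pos: [0.4974, -0.264, 0.1491]
ee_rot: [3.139, 0.001, -1.469]
force: [0.0, 0.0, -1.3]
width: 0.0494
gripper_force: 20.0
```

Call:
servo_tool(deltas=[[1, 0, 0, 12, 0, 0, 0], [1, 0, 0, 20, 0, 0, 0], [1, 0, 0, 20, 0, 0, 0], [1, 0, 0, 15, 0, 0, 0], [1, 0, 0, 12, 0, 0, 0], [1, 0, 0, 6, 0, 0, 0], [1, 0, 0, 3, 0, 0, 0], [1, 0, 0, 2, 0, 0, 0], [1, 0, 0, 0, 0, 0, 0], [1, 0, 0, 0, 0, 0, 0]])

```text
t: 15.83
eef_pos: [0.4992, -0.2622, 0.0612]
ee_rot: [-3.141, -0.0, -1.466]
force: [-0.1, -0.4, -0.9]
width: 0.0496
gripper_force: 20.0
```

```bash
python3 -c "
from h import *
go(499,-262,58,-84)"
```

```text
t 15.83 pos [ 499.2 -262.2   61.2] rpy [-1.7995e+02 -2.0000e-02 -8.3990e+01] width 49.6 F [-0.1 -0.4 -0.9] grip 20.0
shift [-0.2  0.2  3.2] turn z 0.01
```

Call:
servo_tool(deltas=[[1, 0, 0, 1.5, 0, 0, 0], [1, 0, 0, 1.5, 0, 0, 0], [1, 0, 0, 0, 0, 0, 0], [1, 0, 0, 0, 0, 0, 0], [-1, 0, 0, 0, 0, 0, 0], [-1, 0, 0, 0, 0, 0, 0], [-1, 0, 0, 0, 0, 0, 0], [-1, 0, 0, 0, 0, 0, 0], [-1, 0, 0, 0, 0, 0, 0], [-1, 0, 0, 0, 0, 0, 0], [-1, 0, 0, 0, 0, 0, 0], [-1, 0, 0, -15, 0, 0, 0], [-1, 0, 0, -25, 0, 0, 0], [-1, 0, 0, -30, 0, 0, 0], [-1, 0, 0, -30, 0, 0, 0], [-1, 0, 0, -25, 0, 0, 0], [-1, 0, 0, -15, 0, 0, 0], [-1, 0, 0, 0, 0, 0, 0]])

```text
t: 17.33
eef_pos: [0.5006, -0.2629, 0.2018]
ee_rot: [-3.136, -0.003, -1.466]
force: [-0.3, -0.3, 0.4]
width: 0.0876
gripper_force: 0.0
```

Call:
servo_tool(deltas=[[-1, 0, 0, 0, 0, 0, -6.9], [-1, 0, 0, 0, 0, 0, -6.9], [-1, 0, 0, 0, 0, 0, -6.9], [-1, 0, 0, 0, 0, 0, -6.9], [-1, 0, 0, 0, 0, 0, -6.9], [-1, 0, 0, 0, 0, 0, -6.9], [-1, 0, 0, 0, 0, 0, -6.9], [-1, 0, 0, 0, 0, 0, -6.9], [-1, 0, 0, 0, 0, 0, -6.9], [-1, 0, 0, 0, 0, 0, -6.9], [-1, 0, 0, 0, 0, 0, -6.9], [-1, 0, 0, 0, 0, 0, -6.9], [-1, 0, 0, 0, 0, 0, -6.7], [-1, 0, 0, 0, 0, 0, 0]])

```text
t: 18.5
eef_pos: [0.4983, -0.2621, 0.1968]
ee_rot: [-3.141, 0.001, 0.101]
force: [-0.6, 0.4, -0.3]
width: 0.0876
gripper_force: 0.0
```

```bash
python3 - <<'E'
from m import *
go(608,-2,100,6)
f=arm.grab_frame('side'); save(f,'side4.png')
for n in('blue_bottle_center','orange_bottle_center','piece_center'): print([(w(f,r['at']).round(3).tolist(),round(r['conf'],2)) for r in arm.recognise(n,f)[:1]])
f=arm.grab_frame('top')
print([(w(f,r['at']).round(3).tolist(),round(r['conf'],2)) for r in arm.recognise('piece_center',f)[:1]])
m,c=blobs(f,(300,222,335,248),(0,13)); print('piece',rect(f,c,.004),rect(f,c,.015),cv2.boundingRect(c))
for n,box in(('o',(262,245,312,290)),):
    m,c=blobs(f,box,(4,20)); print('omat',rect(f,c,.006))
m,c=blobs(f,(308,240,358,285),(100,125)); print('bmat',rect(f,c,.006))
x,y=303,222
a=cv2.resize(f['color'][215:260,295:345],None,fx=12,fy=12,interpolation=cv2.INTER_CUBIC)
cv2.imwrite('pics/crop2.png',np.clip(a[:,:,::-1]*1.6,0,255).astype(np.uint8))
E
```

```text
t 18.5 pos [ 498.3 -262.1  196.8] rpy [-1.7997e+02  6.0000e-02  5.7900e+00] width 87.6 F [-0.6  0.4 -0.3] grip 0.0
shift [ 135.5 -247.6   96.8] turn z -0.21
[([0.494, -0.371, 0.085], 0.83)]
[([0.487, -0.27, 0.078], 0.89)]
[([0.598, -0.005, 0.023], 0.9)]
[([0.607, 0.017, 0.02], 0.49)]
piece (611.9, 12.3, [26.5, 44.6], -1.2) (610.2, 12.1, [26.2, 44.1], -1.2) (303, 227, 13, 21)
omat (543.9, 63.0, [58.4, 84.4], 5.6)
bmat (548.6, 5.3, [55.6, 7.8], 5.9)
```

View pics/side4.png

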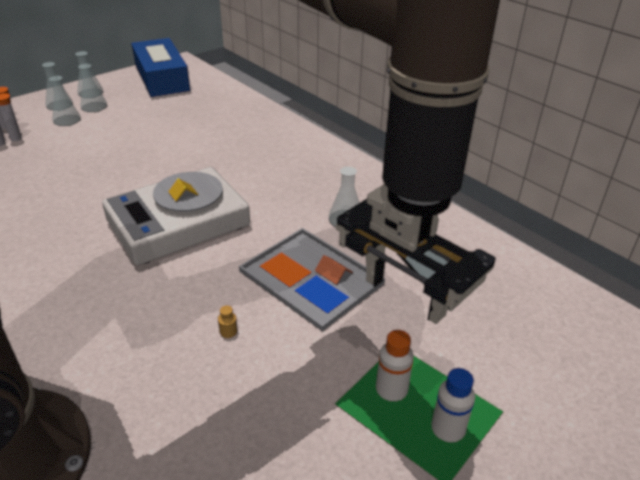

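View pics/crop2.png

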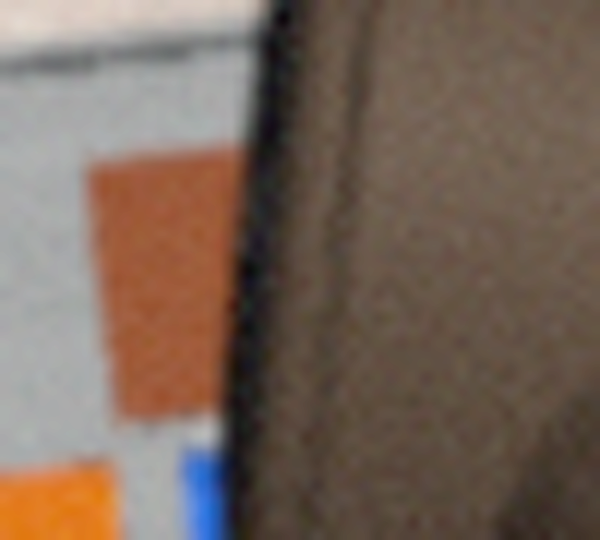

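Both bottles stand upright on the green mat at about (394,368) and (454,407), and the piece is undisturbed at (332,268). I'll go above it.

Call:
servo_tool(deltas=[[-1, 7.5, -13, 0, 0, 0, -0.2], [-1, 15, -27, 0, 0, 0, 0], [-1, 15, -27, 0, 0, 0, 0], [-1, 15, -27, 0, 0, 0, 0], [-1, 15, -27, 0, 0, 0, 0], [-1, 15, -27, 0, 0, 0, 0], [-1, 15, -27, 0, 0, 0, 0], [-1, 15, -27, 0, 0, 0, 0], [-1, 15, -27, 0, 0, 0, 0], [-1, 10, -19, 0, 0, 0, 0], [-1, 0, 0, 25, 0, 0, 0], [-1, 0, 0, 25, 0, 0, 0], [-1, 0, 0, 25, 0, 0, 0], [-1, 0, 0, 25, 0, 0, 0], [-1, 0, 0, 25, 0, 0, 0], [-1, 0, 0, 15, 0, 0, 0], [-1, 0, 0, 10, 0, 0, 0], [-1, 0, 0, 0, 0, 0, 0]])

```text
t: 20.3
eef_pos: [0.6097, -0.0022, 0.0453]
ee_rot: [3.141, 0.004, 0.098]
force: [-1.1, 0.3, -0.1]
width: 0.0882
gripper_force: 0.0
```

```bash
python3 - <<'E'
from m import *
go(610,-2,8,6)
f=arm.grab_frame('side')
a=cv2.resize(f['color'][200:320,260:420],None,fx=5,fy=5,interpolation=cv2.INTER_CUBIC)
cv2.imwrite('pics/crop3.png',np.clip(a[:,:,::-1]*1.5,0,255).astype(np.uint8))
E
```

```text
t 20.3 pos [609.7  -2.2  45.3] rpy [179.97   0.22   5.62] width 88.2 F [-1.1  0.3 -0.1] grip 0.0
shift [ 0.5 -0.2 37.3] turn z -0.38
```

View pics/crop3.png

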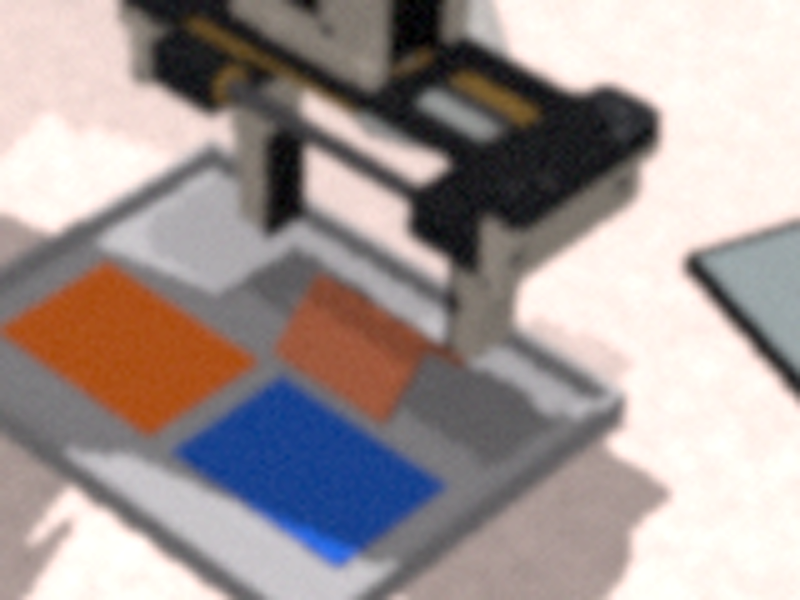

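The fingers straddle the piece's two ends, centred on its ridge. I'll descend, grip and lift.

Call:
servo_tool(deltas=[[-1, 0, 0, 12, 0, 0, 0], [-1, 0, 0, 12, 0, 0, 0], [-1, 0, 0, 8, 0, 0, 0], [-1, 0, 0, 4, 0, 0, 0], [-1, 0, 0, 0, 0, 0, 0], [1, 0, 0, 0, 0, 0, 0], [1, 0, 0, 0, 0, 0, 0], [1, 0, 0, 0, 0, 0, 0], [1, 0, 0, 0, 0, 0, 0], [1, 0, 0, 0, 0, 0, 0], [1, 0, 0, 0, 0, 0, 0], [1, 0, 0, 0, 0, 0, 0], [1, 0, 0, 0, 0, 0, 0]], squeeze=25)

```text
t: 21.43
eef_pos: [0.6112, -0.0018, 0.0118]
ee_rot: [-3.142, -0.0, 0.099]
force: [-1.3, 0.2, 1.8]
width: 0.056
gripper_force: 25.0
```

```bash
python3 -c "
from h import *
go(610,-2,200,6)"
```

```text
t 21.43 pos [611.2  -1.8  11.8] rpy [-1.80e+02 -2.00e-02  5.69e+00] width 56.0 F [-1.3  0.2  1.8] grip 25.0
shift [-1.100e+00  1.000e-01 -1.882e+02] turn z -0.31
```

Call:
servo_tool(deltas=[[1, 0, 0, -5, 0, 0, 0], [1, 0, 0, -10, 0, 0, 0], [1, 0, 0, -20, 0, 0, 0], [1, 0, 0, -25, 0, 0, 0], [1, 0, 0, -25, 0, 0, 0], [1, 0, 0, -25, 0, 0, 0], [1, 0, 0, -25, 0, 0, 0], [1, 0, 0, -25, 0, 0, 0], [1, 0, 0, -20, 0, 0, 0], [1, 0, 0, -10, 0, 0, 0], [1, 0, 0, 0, 0, 2.7, 0], [1, 0, 0, 0, 0, -2.7, 0], [1, 0, 0, 0, 0, 0, 2.7], [1, 0, 0, 0, 0, 0, 2.7], [1, 0, 0, 0, 0, 0, 2.7], [1, 0, 0, 0, 0, 0, 2.7], [1, 0, 0, 0, 0, 0, 2.9], [1, 0, 0, 0, 0, 0, 0]])

```text
t: 22.93
eef_pos: [0.6105, -0.0019, 0.2012]
ee_rot: [3.141, 0.001, -0.142]
force: [0.2, -0.2, -1.6]
width: 0.0555
gripper_force: 25.0
```

```bash
python3 - <<'E'
from m import *
go(479,308,150,-8)
f=arm.grab_frame('side'); save(f,'side5.png')
print([(w(f,r['at']).round(3).tolist(),round(r['conf'],2)) for r in arm.recognise('piece_center',f)[:1]])
E
```

```text
t 22.93 pos [610.5  -1.9 201.2] rpy [ 1.7999e+02  6.0000e-02 -8.1500e+00] width 55.5 F [ 0.2 -0.2 -1.6] grip 25.0
shift [-174.  -288.1   51.3] turn z -0.15
[([0.599, -0.002, 0.206], 0.65)]
```

View pics/side5.png

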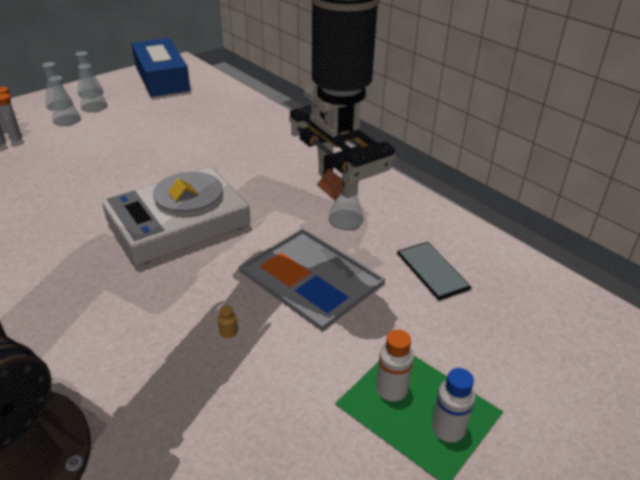

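The piece is held level and the bottles are unchanged. I'll carry it over the rest.

Call:
servo_tool(deltas=[[1, -6, -10, 0, 0, 0, 0], [1, -12, -20, 0, 0, 0, 0], [1, -15, -25, 0, 0, 0, 0], [1, -15, -25, 0, 0, 0, 0], [1, -15, -25, 0, 0, 0, 0], [1, -15, -25, 0, 0, 0, 0], [1, -15, -25, 0, 0, 0, 0], [1, -15, -25, 0, 0, 0, 0], [1, -15, -25, 0, 0, 0, 0], [1, -15, -25, 0, 0, 0, 0], [1, -15, -25, 0, 0, 0, 0], [1, -12, -20, 0, 0, 0, 0], [1, -9, -13, 0, 0, 0, 0], [1, 0, 0, 15, 0, 0, 0], [1, 0, 0, 20, 0, 0, 0], [1, 0, 0, 15, 0, 0, 0], [1, 0, 0, 8, 0, 0, 0], [1, 0, 0, 0, 0, 0, 0], [1, 0, 0, 0, 0, 0, 0]])

```text
t: 24.62
eef_pos: [0.4788, 0.3077, 0.1437]
ee_rot: [3.141, 0.0, -0.139]
force: [-0.4, 0.9, -1.7]
width: 0.0555
gripper_force: 25.0
```

```bash
python3 - <<'E'
from m import *
go(479,308,92,-8)
f=arm.grab_frame('side')
for n in ('piece_center','rest_center'): print([(w(f,r['at']).round(3).tolist(),round(r['conf'],2)) for r in arm.recognise(n,f)[:1]])
a=cv2.resize(f['color'][115:235,110:270],None,fx=5,fy=5,interpolation=cv2.INTER_CUBIC)
cv2.imwrite('pics/crop4.png',np.clip(a[:,:,::-1]*1.5,0,255).astype(np.uint8))
# predicted rest corners in the side view, crop pixels
c,s=np.cos(np.radians(-8)),np.sin(np.radians(-8))
for X,Y,Z in((0,20,.1056),(0,-20,.1056),(-24.7,20,.078),(-24.7,-20,.078),(24.7,-20,.078)):
    u=px(f,((479+c*X-s*Y)/1000,(308+s*X+c*Y)/1000,Z)); print((X,Y),((u-[110,115])*5).round())
E
```

```text
t 24.62 pos [478.8 307.7 143.7] rpy [179.97   0.    -7.97] width 55.5 F [-0.4  0.9 -1.7] grip 25.0
shift [ 0.1 -0.4 51.7] turn z 0.03
[([0.461, 0.303, 0.15], 0.5)]
[([0.47, 0.304, 0.096], 0.74)]
(0, 20) [344. 311.]
(0, -20) [384. 358.]
(-24.7, 20) [296. 385.]
(-24.7, -20) [334. 434.]
(24.7, -20) [450. 397.]
```

View pics/crop4.png

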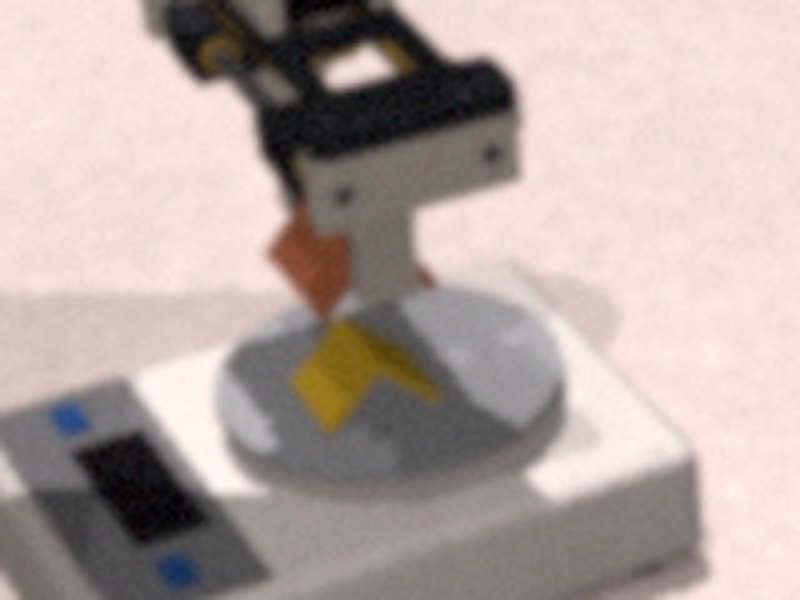

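The piece hangs above the rest with matching ridge direction. The rest's observed corners are within about 1.5 mm of prediction, so I'll lower with a small correction.

Call:
servo_tool(deltas=[[1, -0.8, -0.7, 8, 0, 0, 0], [1, 0, 0, 12, 0, 0, 0], [1, 0, 0, 10, 0, 0, 0], [1, 0, 0, 6, 0, 0, 0], [1, 0, 0, 5, 0, 0, 0], [1, 0, 0, 3, 0, 0, 0], [1, 0, 0, 2, 0, 0, 0], [1, 0, 0, 0, 0, 0, 0], [1, 0, 0, 0, 0, 0, 0]])

```text
t: 25.52
eef_pos: [0.4783, 0.3085, 0.0978]
ee_rot: [-3.141, -0.0, -0.14]
force: [-0.1, -0.4, -1.4]
width: 0.0557
gripper_force: 25.0
```

```bash
python3 - <<'E'
from m import *
go(478,308.5,92,-8)
f=arm.grab_frame('side')
a=cv2.resize(f['color'][115:235,110:270],None,fx=5,fy=5,interpolation=cv2.INTER_CUBIC)
cv2.imwrite('pics/crop5.png',np.clip(a[:,:,::-1]*1.5,0,255).astype(np.uint8))
E
```

```text
t 25.52 pos [478.3 308.5  97.8] rpy [-1.7999e+02 -1.0000e-02 -8.0100e+00] width 55.7 F [-0.1 -0.4 -1.4] grip 25.0
shift [-0.3  0.1  5.8] turn z -0.01
```

View pics/crop5.png

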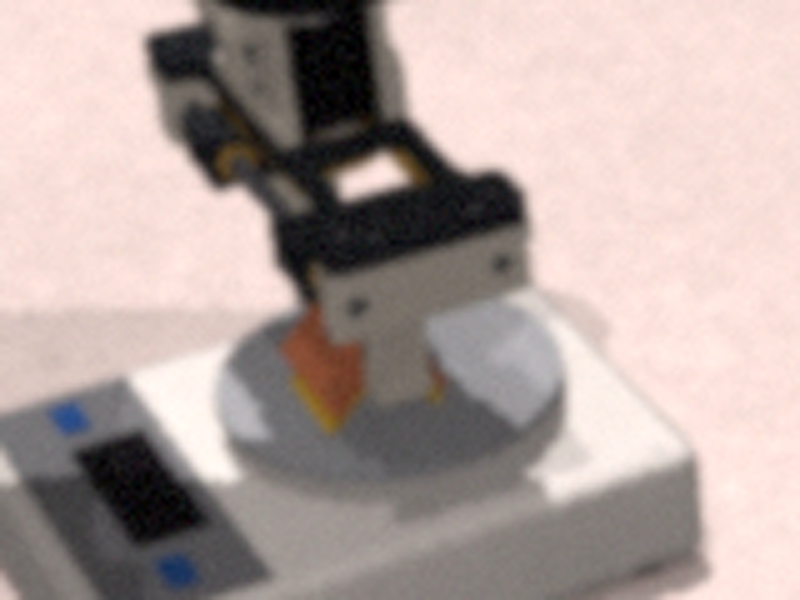

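The piece is just above the rest, aligned on it with a thin rim of yellow visible below. I'll lower it to contact.

Call:
servo_tool(deltas=[[1, 0, 0, 1.5, 0, 0, 0], [1, 0, 0, 1.5, 0, 0, 0], [1, 0, 0, 1, 0, 0, 0], [1, 0, 0, 1, 0, 0, 0], [1, 0, 0, 0, 0, 0, 0], [1, 0, 0, 0, 0, 0, 0], [1, 0, 0, 0, 0, 0, 0]])

```text
t: 26.15
eef_pos: [0.4782, 0.3084, 0.0926]
ee_rot: [3.142, -0.0, -0.14]
force: [-0.8, 1.2, -1.6]
width: 0.0556
gripper_force: 25.0
```

Call:
servo_tool(deltas=[[1, 0, 0, 1, 0, 0, 0], [1, 0, 0, 0, 0, 0, 0], [1, 0, 0, 0, 0, 0, 0]])

```text
t: 26.4
eef_pos: [0.4784, 0.3085, 0.0919]
ee_rot: [-3.141, -0.0, -0.14]
force: [-1.2, -1.8, 2.4]
width: 0.0556
gripper_force: 25.0
```

Contact has begun at the predicted height, so I'll release and rise.

Call:
servo_tool(deltas=[[1, 0, 0, 0.5, 0, 0, 0], [1, 0, 0, 0, 0, 0, 0], [0.2, 0, 0, 0, 0, 0, 0], [0, 0, 0, 0, 0, 0, 0], [-0.4, 0, 0, 0, 0, 0, 0], [-1, 0, 0, 0, 0, 0, 0], [-1, 0, 0, 0, 0, 0, 0], [-1, 0, 0, 0, 0, 0, 0], [-1, 0, 0, 0, 0, 0, 0], [-1, 0, 0, 0, 0, 0, 0], [-1, 0, 0, -8, 0, 0, 0], [-1, 0, 0, -15, 0, 0, 0], [-1, 0, 0, -25, 0, 0, 0], [-1, 0, 0, -30, 0, 0, 0], [-1, 0, 0, -20, 0, 0, 0], [-1, 0, 0, -10, 0, 0, 0], [-1, 0, 0, 0, 0, 0, 0]])

```text
t: 27.82
eef_pos: [0.4792, 0.3094, 0.2022]
ee_rot: [-3.138, -0.003, -0.14]
force: [0.1, 0.0, 0.1]
width: 0.0876
gripper_force: 0.0
```

```bash
python3 - <<'E'
from m import *
go(499.2,-262.2,200,-84)
f=arm.grab_frame('side')
print([(w(f,r['at']).round(3).tolist(),round(r['conf'],2)) for r in arm.recognise('piece_center',f)[:1]])
a=cv2.resize(f['color'][115:235,110:270],None,fx=5,fy=5,interpolation=cv2.INTER_CUBIC)
cv2.imwrite('pics/crop6.png',np.clip(a[:,:,::-1]*1.5,0,255).astype(np.uint8))
E
```

```text
t 27.82 pos [479.2 309.4 202.2] rpy [-1.7977e+02 -1.7000e-01 -7.9900e+00] width 87.6 F [0.1 0.  0.1] grip 0.0
shift [9.930e+01 5.632e+02 2.000e-01] turn z 76.01
[([0.47, 0.308, 0.101], 0.89)]
```

View pics/crop6.png

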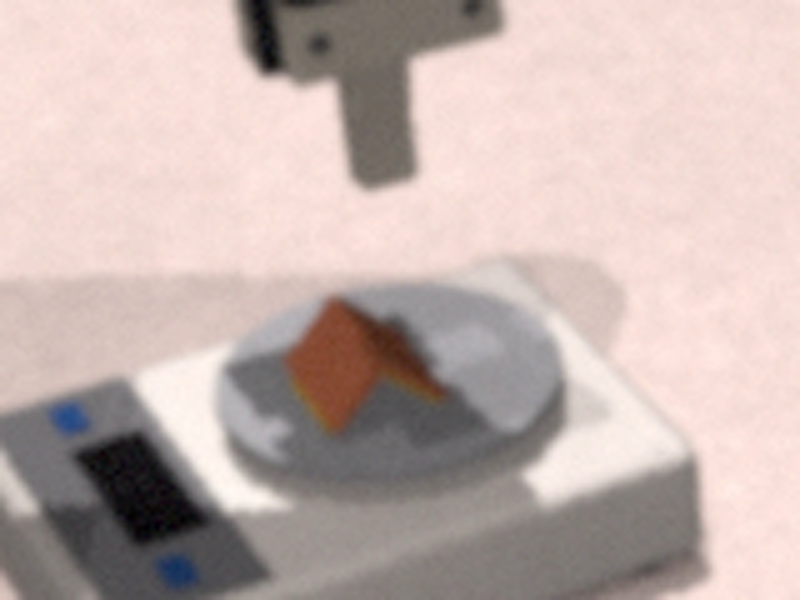

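The piece sits fully down on the rest, with even thin yellow edges. Next is orange's return.

Call:
servo_tool(deltas=[[-1, 0, 0, 0, 0, 0, 6.9], [-1, 0, 0, 0, 0, 0, 6.9], [-1, 0, 0, 0, 0, 0, 6.9], [-1, 0, 0, 0, 0, 0, 6.9], [-1, 0, 0, 0, 0, 0, 6.9], [-1, 0, 0, 0, 0, 0, 6.9], [-1, 0, 0, 0, 0, 0, 6.9], [-1, 0, 0, 0, 0, 0, 6.9], [-1, 0, 0, 0, 0, 0, 6.9], [-1, 0, 0, 0, 0, 0, 6.9], [-1, 0, 0, 0, 0, 0, 7], [-1, 0, 0, 0, 0, 0, 0]])

```text
t: 28.92
eef_pos: [0.4775, 0.3077, 0.1973]
ee_rot: [3.139, -0.002, -1.472]
force: [0.2, 0.6, -0.4]
width: 0.0873
gripper_force: 0.0
```

Call:
servo_tool(deltas=[[-1, 20, 1, 0, 0, 0, 0], [-1, 33, 2, 0, 0, 0, 0], [-1, 33, 2, 0, 0, 0, 0], [-1, 33, 2, 0, 0, 0, 0], [-1, 33, 2, 0, 0, 0, 0], [-1, 33, 2, 0, 0, 0, 0], [-1, 33, 2, 0, 0, 0, 0], [-1, 33, 2, 0, 0, 0, 0], [-1, 33, 3, 0, 0, 0, 0], [-1, 33, 3, 0, 0, 0, 0], [-1, 33, 3, 0, 0, 0, 0], [-1, 33, 3, 0, 0, 0, 0], [-1, 33, 3, 0, 0, 0, 0], [-1, 33, 3, 0, 0, 0, 0], [-1, 33, 3, 0, 0, 0, 0], [-1, 33, 2, 0, 0, 0, 0], [-1, 33, 2, 0, 0, 0, 0], [-1, 20, 0, 0, 0, 0, 0], [-1, 0, 0, 0, 0, 0, 0], [-1, 0, 0, 0, 0, 0, 0]])

```text
t: 30.58
eef_pos: [0.4965, -0.2618, 0.1977]
ee_rot: [3.139, 0.001, -1.465]
force: [0.1, -0.6, 0.1]
width: 0.0878
gripper_force: 0.0
```

```bash
python3 - <<'E'
from m import *
go(499.2,-262.2,58,-84)
f=arm.grab_frame('top')
m,c=blobs(f,(262,245,312,290),(4,20)); print('omat',rect(f,c,.006))
m,c=blobs(f,(308,240,358,285),(100,125)); print('bmat',rect(f,c,.006))
m,c=blobs(f,(135,275,190,325),(0,15)); print('piece on rest',rect(f,c,.09))
f=arm.grab_frame('side')
for n in('blue_bottle_center','orange_bottle_center'): print([(w(f,r['at']).round(3).tolist(),round(r['conf'],2)) for r in arm.recognise(n,f)[:1]])
E
```

```text
t 30.58 pos [ 496.5 -261.8  197.7] rpy [ 1.7988e+02  5.0000e-02 -8.3960e+01] width 87.8 F [ 0.1 -0.6  0.1] grip 0.0
shift [  0.8  -3.  139.7] turn z 0.04
omat (543.9, 62.9, [58.4, 84.3], 5.6)
bmat (549.5, 6.2, [56.9, 7.4], 3.4)
piece on rest (477.9, 310.3, [62.2, 47.6], -9.3)
[([0.496, -0.371, 0.082], 0.91)]
[([0.483, -0.272, 0.076], 0.85)]
```

Call:
servo_tool(deltas=[[-1, 1, -2, 15, 0, 0, 0], [-1, 0, 0, 22, 0, 0, 0], [-1, 0, 0, 22, 0, 0, 0], [-1, 0, 0, 22, 0, 0, 0], [-1, 0, 0, 20, 0, 0, 0], [-1, 0, 0, 18, 0, 0, 0], [-1, 0, 0, 13, 0, 0, 0], [-1, 0, 0, 8, 0, 0, 0], [-1, 0, 0, 0, 0, 0, 0], [-1, 0, 0, 0, 0, 0, 0], [1, 0, 0, 0, 0, 0, 0], [1, 0, 0, 0, 0, 0, 0], [1, 0, 0, 0, 0, 0, 0], [1, 0, 0, 0, 0, 0, 0], [1, 0, 0, 0, 0, 0, 0], [1, 0, 0, 0, 0, 0, 0], [1, 0, 0, 0, 0, 0, 0], [1, 0, 0, 0, 0, 0, 0]], squeeze=20)

```text
t: 32.28
eef_pos: [0.4999, -0.2616, 0.0592]
ee_rot: [-3.141, -0.0, -1.466]
force: [-0.0, 0.1, 2.5]
width: 0.0492
gripper_force: 20.0
```

Call:
servo_tool(deltas=[[1, 0, 0, -5, 0, 0, 0], [1, 0, 0, -10, 0, 0, 0], [1, 0, 0, -20, 0, 0, 0], [1, 0, 0, -20, 0, 0, 0], [1, 0, 0, -20, 0, 0, 0], [1, 0, 0, -10, 0, 0, 0], [1, 0, 0, -5, 0, 0, 0], [1, 0, 0, 0, 0, 0, 0]])

```text
t: 32.95
eef_pos: [0.5002, -0.2615, 0.1502]
ee_rot: [-3.14, -0.0, -1.466]
force: [0.7, -0.1, -2.0]
width: 0.0494
gripper_force: 20.0
```

```bash
python3 -c "
from h import *
go(543.7,63,61,-84)"
```

```text
t 32.95 pos [ 500.2 -261.5  150.2] rpy [-1.7989e+02 -3.0000e-02 -8.4010e+01] width 49.4 F [ 0.7 -0.1 -2. ] grip 20.0
shift [-318.3  -77.    89.2] turn z -0.01
```

Call:
servo_tool(deltas=[[1, -10, -2, 0, 0, 0, 0], [1, -20, -5, 0, 0, 0, 0], [1, -25, -6, 0, 0, 0, 0], [1, -25, -6, 0, 0, 0, 0], [1, -25, -6, 0, 0, 0, 0], [1, -25, -6, 0, 0, 0, 0], [1, -25, -6, 0, 0, 0, 0], [1, -25, -6, 0, 0, 0, 0], [1, -25, -6, 0, 0, 0, 0], [1, -25, -6, 0, 0, 0, 0], [1, -25, -6, 0, 0, 0, 0], [1, -20, -6, 0, 0, 0, 0], [1, -20, -5, 0, 0, 0, 0], [1, -14, -3, 0, 0, 0, 0], [1, -9, -2, 0, 0, 0, 0], [1, 0, 0, 0, 0, 0, 0]])

```text
t: 34.28
eef_pos: [0.5429, 0.0642, 0.1482]
ee_rot: [3.14, -0.0, -1.465]
force: [0.0, -0.3, -1.9]
width: 0.0495
gripper_force: 20.0
```

Call:
servo_tool(deltas=[[1, 0, 0, 12, 0, 0, 0], [1, 0, 0, 18, 0, 0, 0], [1, 0, 0, 18, 0, 0, 0], [1, 0, 0, 13, 0, 0, 0], [1, 0, 0, 12, 0, 0, 0], [1, 0, 0, 6, 0, 0, 0], [1, 0, 0, 3, 0, 0, 0], [1, 0, 0, 2, 0, 0, 0], [1, 0, 0, 0, 0, 0, 0], [1, 0, 0, 0, 0, 0, 0]])

```text
t: 35.12
eef_pos: [0.5435, 0.0628, 0.0656]
ee_rot: [-3.141, 0.0, -1.466]
force: [0.1, 0.0, -1.6]
width: 0.0496
gripper_force: 20.0
```

```bash
python3 -c "
from h import *
go(543.7,63,62.2,-84)"
```

```text
t 35.12 pos [543.5  62.8  65.6] rpy [-1.7995e+02  1.0000e-02 -8.4020e+01] width 49.6 F [ 0.1  0.  -1.6] grip 20.0
shift [-0.1 -0.2  3.4] turn z -0.02
```

Lower 3 mm, release, rise, then go to blue.

Call:
servo_tool(deltas=[[1, 0, 0, 1.5, 0, 0, 0], [1, 0, 0, 1.5, 0, 0, 0], [1, 0, 0, 0, 0, 0, 0], [1, 0, 0, 0, 0, 0, 0], [-1, 0, 0, 0, 0, 0, 0], [-1, 0, 0, 0, 0, 0, 0], [-1, 0, 0, 0, 0, 0, 0], [-1, 0, 0, 0, 0, 0, 0], [-1, 0, 0, 0, 0, 0, 0], [-1, 0, 0, 0, 0, 0, 0], [-1, 0, 0, 0, 0, 0, 0], [-1, 0, 0, -15, 0, 0, 0], [-1, 0, 0, -25, 0, 0, 0], [-1, 0, 0, -30, 0, 0, 0], [-1, 0, 0, -30, 0, 0, 0], [-1, 0, 0, -25, 0, 0, 0], [-1, 0, 0, -10, 0, 0, 0], [-1, 0, 0, 0, 0, 0, 0]])

```text
t: 36.62
eef_pos: [0.5446, 0.0633, 0.2001]
ee_rot: [-3.136, 0.001, -1.466]
force: [-0.2, 0.3, -0.6]
width: 0.0874
gripper_force: 0.0
```

Call:
servo_tool(deltas=[[-1, 20, 3, 0, 0, 0, 0], [-1, 33, 6, 0, 0, 0, 0], [-1, 33, 6, 0, 0, 0, 0], [-1, 33, 6, 0, 0, 0, 0], [-1, 33, 6, 0, 0, 0, 0], [-1, 33, 6, 0, 0, 0, 0], [-1, 33, 6, 0, 0, 0, 0], [-1, 33, 6, 0, 0, 0, 0], [-1, 33, 6, 0, 0, 0, 0], [-1, 33, 6, 0, 0, 0, 0], [-1, 33, 6, 0, 0, 0, 0], [-1, 33, 6, 0, 0, 0, 0], [-1, 32, 5, 0, 0, 0, 0], [-1, 10, 1, 0, 0, 0, 0], [-1, 0, 0, 0, 0, 0, 0], [-1, 0, 0, 0, 0, 0, 0]])

```text
t: 37.95
eef_pos: [0.5121, -0.3677, 0.1954]
ee_rot: [3.14, 0.001, -1.468]
force: [0.5, 0.2, -0.4]
width: 0.0881
gripper_force: 0.0
```

```bash
python3 -c "
from h import *
go(512.8,-362.5,59,-84)
f=arm.grab_frame('side')
for n in('blue_bottle_center','orange_bottle_center'): print([(w(f,r['at']).round(3).tolist(),round(r['conf'],2)) for r in arm.recognise(n,f)[:1]])"
```

```text
t 37.95 pos [ 512.1 -367.7  195.4] rpy [ 1.7989e+02  8.0000e-02 -8.4120e+01] width 88.1 F [ 0.5  0.2 -0.4] grip 0.0
shift [ -4.9  -1.5 136.4] turn z -0.12
[([0.497, -0.37, 0.083], 0.76)]
[([0.53, 0.054, 0.074], 0.61)]
```

Call:
servo_tool(deltas=[[-1, -4.5, -1, 15, 0, 0, 0], [-1, 0, 0, 22, 0, 0, 0], [-1, 0, 0, 22, 0, 0, 0], [-1, 0, 0, 22, 0, 0, 0], [-1, 0, 0, 20, 0, 0, 0], [-1, 0, 0, 16, 0, 0, 0], [-1, 0, 0, 13, 0, 0, 0], [-1, 0, 0, 7, 0, 0, 0], [-1, 0, 0, 0, 0, 0, 0], [-1, 0, 0, 0, 0, 0, 0], [1, 0, 0, 0, 0, 0, 0], [1, 0, 0, 0, 0, 0, 0], [1, 0, 0, 0, 0, 0, 0], [1, 0, 0, 0, 0, 0, 0], [1, 0, 0, 0, 0, 0, 0], [1, 0, 0, 0, 0, 0, 0], [1, 0, 0, 0, 0, 0, 0], [1, 0, 0, 0, 0, 0, 0]])

```text
t: 39.6
eef_pos: [0.5133, -0.3632, 0.0602]
ee_rot: [3.141, -0.0, -1.466]
force: [-0.4, -0.3, 1.9]
width: 0.0493
gripper_force: 20.0
```

Call:
servo_tool(deltas=[[1, 0, 0, -5, 0, 0, 0], [1, 0, 0, -10, 0, 0, 0], [1, 0, 0, -20, 0, 0, 0], [1, 0, 0, -20, 0, 0, 0], [1, 0, 0, -20, 0, 0, 0], [1, 0, 0, -10, 0, 0, 0], [1, 0, 0, -5, 0, 0, 0], [1, 0, 0, 0, 0, 0, 0]])

```text
t: 40.27
eef_pos: [0.5139, -0.3632, 0.1513]
ee_rot: [-3.14, -0.001, -1.466]
force: [-0.2, -0.5, -2.5]
width: 0.0493
gripper_force: 20.0
```

```bash
python3 -c "
from h import *
go(553.7,-32.5,62,-84)"
```

```text
t 40.27 pos [ 513.9 -363.2  151.3] rpy [-1.7989e+02 -5.0000e-02 -8.4010e+01] width 49.3 F [-0.2 -0.5 -2.5] grip 20.0
shift [-324.8  -73.9   89.2] turn z -0.01
```

Call:
servo_tool(deltas=[[1, -10, -2, 0, 0, 0, 0], [1, -20, -5, 0, 0, 0, 0], [1, -25, -6, 0, 0, 0, 0], [1, -25, -6, 0, 0, 0, 0], [1, -25, -6, 0, 0, 0, 0], [1, -25, -6, 0, 0, 0, 0], [1, -25, -6, 0, 0, 0, 0], [1, -25, -6, 0, 0, 0, 0], [1, -25, -6, 0, 0, 0, 0], [1, -25, -6, 0, 0, 0, 0], [1, -25, -6, 0, 0, 0, 0], [1, -25, -5, 0, 0, 0, 0], [1, -20, -4, 0, 0, 0, 0], [1, -16, -3, 0, 0, 0, 0], [1, -9, -1, 0, 0, 0, 0], [1, 0, 0, 0, 0, 0, 0]])

```text
t: 41.6
eef_pos: [0.5524, -0.0305, 0.149]
ee_rot: [3.14, 0.0, -1.464]
force: [-0.2, -0.0, -1.5]
width: 0.0493
gripper_force: 20.0
```

Call:
servo_tool(deltas=[[1, 0, 0, 12, 0, 0, 0], [1, 0, 0, 18, 0, 0, 0], [1, 0, 0, 18, 0, 0, 0], [1, 0, 0, 13, 0, 0, 0], [1, 0, 0, 12, 0, 0, 0], [1, 0, 0, 6, 0, 0, 0], [1, 0, 0, 3, 0, 0, 0], [1, 0, 0, 2, 0, 0, 0], [1, 0, 0, 0, 0, 0, 0], [1, 0, 0, 0, 0, 0, 0]])

```text
t: 42.43
eef_pos: [0.5534, -0.0322, 0.0665]
ee_rot: [-3.141, 0.0, -1.466]
force: [0.4, -0.5, -2.2]
width: 0.0494
gripper_force: 20.0
```

```bash
python3 -c "
from h import *
go(553.7,-32.5,63.2,-84)"
```

```text
t 42.43 pos [553.4 -32.2  66.5] rpy [-179.96    0.    -84.02] width 49.4 F [ 0.4 -0.5 -2.2] grip 20.0
shift [ 0.3 -0.3  3.3] turn z -0.02
```

Release, rise, and move aside so the cameras can see.

Call:
servo_tool(deltas=[[1, 0, 0, 1.5, 0, 0, 0], [1, 0, 0, 1.5, 0, 0, 0], [1, 0, 0, 0, 0, 0, 0], [1, 0, 0, 0, 0, 0, 0], [-1, 0, 0, 0, 0, 0, 0], [-1, 0, 0, 0, 0, 0, 0], [-1, 0, 0, 0, 0, 0, 0], [-1, 0, 0, 0, 0, 0, 0], [-1, 0, 0, 0, 0, 0, 0], [-1, 0, 0, 0, 0, 0, 0], [-1, 0, 0, 0, 0, 0, 0], [-1, 0, 0, -15, 0, 0, 0], [-1, 0, 0, -25, 0, 0, 0], [-1, 0, 0, -30, 0, 0, 0], [-1, 0, 0, -30, 0, 0, 0], [-1, 0, 0, -25, 0, 0, 0], [-1, 0, 0, -10, 0, 0, 0], [-1, 0, 0, 0, 0, 0, 0]])

```text
t: 43.93
eef_pos: [0.5547, -0.0319, 0.2012]
ee_rot: [-3.136, 0.0, -1.466]
force: [0.2, 0.2, -0.1]
width: 0.0876
gripper_force: 0.0
```

Call:
servo_tool(deltas=[[-1, 20, 3, 0, 0, 0, 0], [-1, 33, 6, 0, 0, 0, 0], [-1, 33, 6, 0, 0, 0, 0], [-1, 33, 6, 0, 0, 0, 0], [-1, 33, 6, 0, 0, 0, 0], [-1, 33, 6, 0, 0, 0, 0], [-1, 33, 6, 0, 0, 0, 0], [-1, 33, 6, 0, 0, 0, 0], [-1, 33, 6, 0, 0, 0, 0], [-1, 20, 3, 0, 0, 0, 0], [-1, 0, 0, 0, 0, 0, 0], [-1, 0, 0, 0, 0, 0, 0]])

```text
t: 44.93
eef_pos: [0.53, -0.341, 0.196]
ee_rot: [3.139, 0.001, -1.469]
force: [-1.0, -0.1, -0.3]
width: 0.0875
gripper_force: 0.0
```

```bash
python3 - <<'E'
from m import *
f=arm.grab_frame('top'); save(f,'top9.png')
for n,box,hue in(('o',(265,245,296,275),(4,22)),('b',(318,244,350,275),(100,125))):
    m,c=blobs(f,box,hue,120,92); (x,y),r=cv2.minEnclosingCircle(c); print(n,round(r,1),(plane(f,(x,y),.121)[:2]*1000).round(1))
m,c=blobs(f,(135,275,190,325),(0,15)); print('piece on rest',rect(f,c,.09))
g=arm.grab_frame('side')
for n in('blue_bottle_center','orange_bottle_center','flask_center','phone'): print(n,[(w(g,r['at']).round(3).tolist(),round(r['conf'],2)) for r in arm.recognise(n,g)[:1]])
cv2.imwrite('pics/fin.png',np.hstack([np.clip(cv2.resize(i,(400,300))[:,:,::-1]*1.5,0,255).astype(np.uint8) for i in(f['color'][130:400,90:450],g['color'][120:360,90:410])]))
E
```

```text
o 9.1 [542.5  62.6]
b 8.8 [552.3 -33.2]
piece on rest (477.9, 310.3, [62.2, 47.6], -9.3)
blue_bottle_center [([0.539, -0.047, 0.081], 0.72)]
orange_bottle_center [([0.531, 0.047, 0.07], 0.9)]
flask_center [([0.73, 0.095, 0.048], 0.6)]
phone [([0.759, -0.095, 0.009], 0.64)]
```

View pics/fin.png

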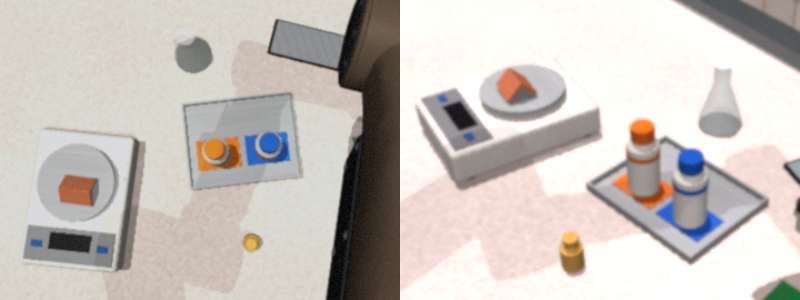

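Both bottles stand in the middle of their mats, the piece is nested on the balance, and the bystanders are unmoved. Handing in.

```bash
python3 -c "
from station import arm
print(arm.job_done())"
```

```text
the job is handed in; nothing more can be done
None
```

I handed the job in after about 45 s of robot time: the copper piece is nested on the rest, and each bottle stands upright about 1–2 mm from the middle of its own mat in the last pictures. The flask, phone and weight look unmoved, and the hand-in returned no verdict.

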